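# Complete the batch and take its picture

### The arm

A 6-joint arm with a two-finger parallel gripper is mounted at the origin on the work surface. World frame = base frame: x ahead of the robot, y to its left, z up, the work surface at z = 0. Lengths are in m, angles in degrees, forces in N, time in s.
With the tool pointing down it reaches from about 0.4 to 0.825 m from the base axis. Payload 7 kg.
Tool frame: the origin (TCP) lies midway between the tips of the shut fingers; the grasp point (between the pads) lies 19 mm behind it; z points along the fingers, y is the line along which they close (so a half turn about z gives the same grasp; the last joint's range is limited). The gripper opens to 88 mm and grips with 3 to 60 N. Pads are 19 mm wide; open, the fingers measure 130 mm over their backs; the gripper's body (78 mm by 193 mm) begins 47 mm behind the grasp point.
Start: joints at [-51.675, 20.546, 0.682, 0, -70.136, -16.507], TCP at [0.251, -0.627, 0.227] pointing down, gripper open.
Joint ranges: [-176.03, 176.03], [-82.01, 121.73], [-58.28, 71.71], [-173.87, 95.51], [-174.79, -0.11], [-173.66, 173.66]. Speed limits (degrees/s): [136.94, 136.94, 172.46, 180, 180, 180].

### API

Orientations are given as [roll, pitch, yaw] about the fixed x, y, z axes, in that order (R = Rz(yaw) Ry(pitch) Rx(roll)).
In Python, from plant import telemetry, viewer, workorder gives the robot as it stands. The module is installed in compiled form; this text tells all that it offers.
- The arm moves only by the tool carry_out, never from a script. Its argument "rows" is a list of rows, each a list of 6 numbers: the shift along the tool's x, y, z in m, then the turn, a rotation vector about the tool's x, y, z in rad. In form: [[tx, ty, tz, ax, ay, az], ...]. A call has 1 to 8 rows; each row is the pose to reach, as a shift and turn from the pose commanded when the call began, along the tool's axes at that moment; what a row does not reach only later rows make up. A row lasts 1/8 s, in which the tool goes at most 62.5 mm and 10.7 degrees, less where a joint would pass 70% of its speed; a pose out of reach is approached as far as the arm can. A call with a gripper value outside its range is refused whole. "grip" is the gripper's target within -1 to 1 (fully open at 1, half-way at 0, shut at -1), set as the call begins (left out, the last holds). The fingers move at their own pace and stop on an object; the grip force is fixed at half the most. Time passes only in rows, so rows that repeat a pose let the fingers close. It gives the time, the measured TCP pose, the force, the opening and the grip force at its end, in the units of the state.
- telemetry.get_obs(): the state, without advancing time (a new reading comes with each control period).
- viewer.snapshot(name): name is "scene" or "side" or "wrist"; returns the picture (384x512x3 uint8, red, green, blue); there is no depth.
- viewer.camera_info(name): a dict with "intrinsics" (3x3 intrinsics, pixels), "k1" (the pictures are not rectified: a ray, as slopes to the right and down, at radius r is drawn at 1 + k1 r^2 times it, then the intrinsics apply), "extrinsics" (4x4, takes a point from camera to world coordinates); the wrist camera has in their place "tool_from_camera" (4x4, takes a point from camera to tool coordinates, whose origin is the TCP and whose axes are the flange's). Camera axes: x right, y down, z forward; pixel columns grow to the right and rows downward; lengths in m; the calibration is good to about 2 mm. A picture is of the moment at which its call begins: read the wrist's pose just before it. camera_info takes no time and is no camera call.
- workorder.close_job(): hands the job in; it is judged then, once.
The state is a dict: "clock": time; "joint_pos": joint angles; "qvel": joint speeds; "tau": joint torques, N m; "tool_pos": TCP position; "orientation": TCP orientation; "force": force on the tool from outside, world axes, zero at the start; "moment": the same for the moment, N m; "opening": finger opening in m; "gripper_force": force on a finger pad.
Only numpy, scipy, OpenCV 4.12 (cv2) and the standard library are available. Lean on these libraries where they do the work, as an engineer would, in place of code of your own. Each camera call takes 0.05 s, during which the arm holds its last target. There are 200 camera calls.

### The job

Pack the two bud vases from the ware board upright into the two empty places of the round tray, so that all seven stand on its floor in a honeycomb. Then photograph the batch: press the camera's red shutter button half-way to its first click and keep it there until the lens has run fully out (give it about two seconds), press on fully home for a moment, and let go. Never press fully before the lens is out, knock a vase over or disturb the other things on the table.

Things in the scene. Friction and masses are not known exactly. Their poses are not given: they have to be found in the camera images.
- tray: round terracotta tray fixed to the table, 150 mm across, 26 mm high, inside 140 mm across, floor 6 mm up. Origin on its axis at the underside, z up. Holds seven vases: one in the middle, six around it 46.5 mm from the axis, every 60 degrees from the tray's x axis (towards y). The places at 0 and 120 degrees start empty. Bodies in place stand about 4 mm apart
- vase1_mid (a point): bud vase, 95 mm tall, 130 g or so: round body 42 mm across from 6 to 46 mm up, sloping shoulder to 58 mm, straight neck 18 mm across from 58 mm to the top. Site on its axis half-way up (47.5 mm above its foot), z up along the vase. White; starts in the middle of the tray.
- vase2_mid (a point): bud vase, 95 mm tall, 130 g or so: round body 42 mm across from 6 to 46 mm up, sloping shoulder to 58 mm, straight neck 18 mm across from 58 mm to the top. Site on its axis half-way up (47.5 mm above its foot), z up along the vase. Pale green; starts in the tray.
- vase3_mid (a point): bud vase, 95 mm tall, 130 g or so: round body 42 mm across from 6 to 46 mm up, sloping shoulder to 58 mm, straight neck 18 mm across from 58 mm to the top. Site on its axis half-way up (47.5 mm above its foot), z up along the vase. Ochre; starts in the tray.
- vase4_mid (a point): bud vase, 95 mm tall, 130 g or so: round body 42 mm across from 6 to 46 mm up, sloping shoulder to 58 mm, straight neck 18 mm across from 58 mm to the top. Site on its axis half-way up (47.5 mm above its foot), z up along the vase. Pale green; starts in the tray.
- vase5_mid (a point): bud vase, 95 mm tall, 130 g or so: round body 42 mm across from 6 to 46 mm up, sloping shoulder to 58 mm, straight neck 18 mm across from 58 mm to the top. Site on its axis half-way up (47.5 mm above its foot), z up along the vase. White; starts in the tray.
- vase6_mid (a point): bud vase, 95 mm tall, 130 g or so: round body 42 mm across from 6 to 46 mm up, sloping shoulder to 58 mm, straight neck 18 mm across from 58 mm to the top. Site on its axis half-way up (47.5 mm above its foot), z up along the vase. Dark brown; starts on the ware board, to be packed.
- vase7_mid (a point): bud vase, 95 mm tall, 130 g or so: round body 42 mm across from 6 to 46 mm up, sloping shoulder to 58 mm, straight neck 18 mm across from 58 mm to the top. Site on its axis half-way up (47.5 mm above its foot), z up along the vase. Blue; starts on the ware board, to be packed.
- ware_board: plank 300 x 170 x 12 mm, fixed, on which the last two vases stand; origin at the centre of its underside
- camera: black camera fixed on a low round foot, 134 mm wide (along its y), top 118 mm above the table, with a finder hump in the middle, 8 mm higher. Origin under the foot; -x is the way the lens looks (towards the tray), z up. The shutter button's centre is at x -22, y +48 mm, 36 mm from the hump's near side
- shutter_top (a point): centre of the top face of the camera's shutter button, a red disc 24 mm across on a short stem, 17 mm above the camera's top (135 mm above the table) when up; this point moves down with the button; z up
- shutter (a joint): first stage of the shutter button: 0 up, 0.004 (4 mm down) at the first click. Light spring: 1 N to start, 2.5 N at the click
- release (a joint): second stage of the button: 0 until the press exceeds about 9 N, 0.004 (a further 4 mm down, 8 mm in all) fully home at about 13 N, where there is a firm stop. Springs back when let go
- lens_front (a point): centre of the front glass of the lens's moving barrel, 58 mm across; the point's -x axis is the viewing direction. It starts drawn in. While the button is held at its first click the barrel runs out by itself, 12 mm along the viewing direction, in about 1 s, and stays out, in focus; it draws in when the button is let go
- glaze_jar: blue jar with a white lid, 56 mm across, 75 mm tall; origin at its underside. Bystander: leave alone
- lens_cap: black lens cap, disc 60 x 9 mm; origin at its underside. Bystander: leave alone
- brush: brush with a wooden handle lying on the table; origin near its middle. Bystander: leave alone
- rib: dark wooden shaping rib 100 x 50 x 6 mm lying flat; origin at its underside. Bystander: leave alone
- bowl: blue bowl 120 mm across, 55 mm high; origin at its underside. Bystander: leave alone
- mug: ochre mug 80 mm across, 90 mm high; origin at its underside. Bystander: leave alone
Mind the look-alikes: they are no part of the job. What is meant by the part that bears vase7_mid is not pink or purple, and is the smaller of those in its own colour.

How it is judged:
By the outcome, as a careful person would: the job done as asked, in the order asked, and still so for the second after the job is handed in, with the robot touching nothing.
It also fails if it takes over 64 s, if anything falls off the work surface, if the arm or the gripper's body presses on something with over 40 N, if the wrist force passes 120 N, or if a joint passes its speed limit or range.

## Working session

There is one attempt and no reset: what is moved stays moved. The work goes in short steps, Python scripts to look and compute and a tool call to move; the robot and the scene stay as the last step left them, time stands still between calls to the robot, and variables do not carry over. Pictures are saved under pics/ and viewed, at most 10 in all, crops included, and the job is handed in when it is done.

Besides the shell and the picture viewer there is one more tool, called after "Request:" as name([rows], argument=value, ...), one row to a line, values as JSON. carry_out: Moves the arm, as the interface text tells. Its arguments: {"type":"object","properties":{"rows":{"type":"array"},"grip":{"type":"number"}},"required":["rows"]}

```bash
mkdir -p pics
python3 - <<'E'
from plant import telemetry, viewer
import cv2,numpy as np
o=telemetry.get_obs();print(o)
np.set_printoptions(precision=4,suppress=True)
for n in ("scene","side","wrist"):
    im=viewer.snapshot(n);cv2.imwrite(f"pics/{n}0.png",im[:,:,::-1]);print(n,viewer.camera_info(n))
E
```

```text
{'clock': 0.0, 'joint_pos': array([-5.16738259e+01,  2.05914642e+01,  6.34349688e-01, -1.99058630e-02,
       -7.01374465e+01, -1.65071818e+01]), 'qvel': array([-0.06490913,  0.04219387, -0.08541893,  0.06313447, -0.08896069,
       -0.00611672]), 'tau': array([ 3.79301548e-05, -5.82715273e+01,  2.93050021e+01,  6.99712828e+00,
        6.71576199e-03, -1.45477657e-04]), 'tool_pos': array([ 0.25067244, -0.62619547,  0.22562743]), 'orientation': array([ 1.79904019e+02, -8.92911497e-03, -1.58187779e+02]), 'force': array([-0.00200836, -0.7191215 ,  0.07466357]), 'moment': array([ 0.02504481, -0.01740996,  0.05732522]), 'gripper_force': 0.0, 'opening': 0.08751232999318567}
scene {'intrinsics': array([[397.5119,   0.    , 245.2021],
       [  0.    , 397.5119, 189.5749],
       [  0.    ,   0.    ,   1.    ]]), 'k1': -0.016816273433793785, 'extrinsics': array([[ 0.5116,  0.7252, -0.4608,  1.0335],
       [ 0.8591, -0.4218,  0.29  , -0.3862],
       [ 0.0159, -0.5442, -0.8388,  1.0365],
       [ 0.    ,  0.    ,  0.    ,  1.    ]])}
side {'intrinsics': array([[486.552 ,   0.    , 258.2795],
       [  0.    , 486.552 , 190.232 ],
       [  0.    ,   0.    ,   1.    ]]), 'k1': -0.1718795884943127, 'extrinsics': array([[ 0.8461, -0.2714,  0.4587, -0.1705],
       [-0.5329, -0.4155,  0.7371, -1.1386],
       [-0.0095, -0.8681, -0.4962,  0.8661],
       [ 0.    ,  0.    ,  0.    ,  1.    ]])}
wrist {'intrinsics': array([[315.2404,   0.    , 253.2821],
       [  0.    , 315.2404, 188.5413],
       [  0.    ,   0.    ,   1.    ]]), 'k1': -0.03026506045387756, 'tool_from_camera': array([[ 0.0001, -0.9574, -0.2889,  0.0775],
       [ 1.    , -0.0002,  0.0011, -0.0008],
       [-0.0011, -0.2889,  0.9574, -0.1586],
       [ 0.    ,  0.    ,  0.    ,  1.    ]])}
```

View pics/scene0.png

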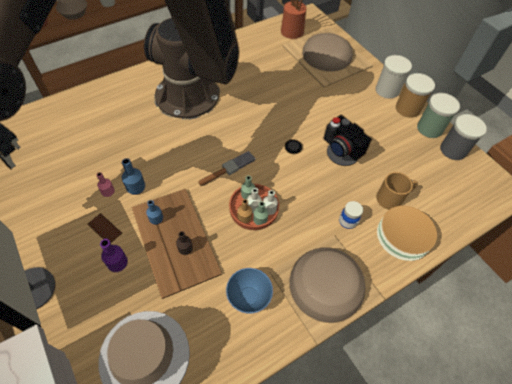

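View pics/side0.png

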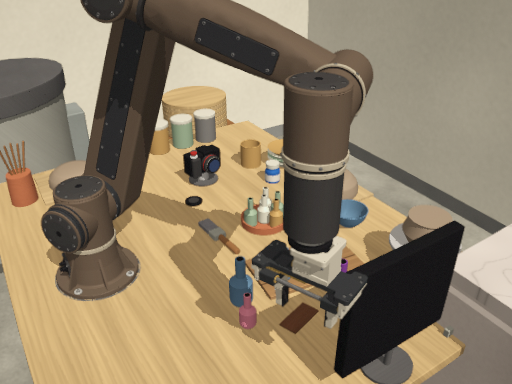

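In the scene view there are two blue vases, at (132,178) and (155,212), plus a pink one at (105,184) and a purple one at (113,257). Vase7 should be the smaller blue one, at (155,212) on the board. The brown vase6 is at (184,243), the tray near (255,206), and the shutter button near (337,121). I'll confirm with an enlarged crop.

```bash
cat > h.py <<'E'
import cv2,numpy as np
from plant import telemetry, viewer
from scipy.spatial.transform import Rotation as R
np.set_printoptions(precision=4,suppress=True)
def toolT():
    o=telemetry.get_obs();T=np.eye(4);T[:3,:3]=R.from_euler('xyz',o['orientation'],degrees=True).as_matrix();T[:3,3]=o['tool_pos'];return T
def camT(n):
    c=viewer.camera_info(n)
    return c['extrinsics'] if 'extrinsics' in c else toolT()@c['tool_from_camera']
def ray(n,uv,T):
    c=viewer.camera_info(n);K=c['intrinsics']
    p=cv2.undistortPoints(np.array([[uv]],float),K,np.array([c['k1'],0,0,0.]))[0,0]
    return T[:3,3],T[:3,:3]@np.array([*p,1])
def onz(n,uv,z,T):
    o,d=ray(n,uv,T);return o+d*(z-o[2])/d[2]
def proj(n,X,T):
    c=viewer.camera_info(n);q=np.linalg.inv(T)@np.append(X,1);s=q[:2]/q[2]
    s=s*(1+c['k1']*(s@s));return c['intrinsics'][:2,:2]@s+c['intrinsics'][:2,2]
def tri(views):
    A=0;b=0
    for n,uv,T in views:
        o,d=ray(n,uv,T);d=d/np.linalg.norm(d);P=np.eye(3)-np.outer(d,d);A=A+P;b=b+P@o
    return np.linalg.solve(A,b)
E
python3 - <<'E'
from h import *
im=cv2.imread('pics/scene0.png');c=cv2.resize(im[110:290,90:370],None,fx=2.85,fy=2.85,interpolation=cv2.INTER_CUBIC);cv2.imwrite('pics/crop1.png',c)
T=camT('scene')
for nm,uv,z in [('brown',(183,237),.107),('blue',(154,203),.107),('tray',(255,207),.015),('button',(337,121),.135)]: print(nm,onz('scene',uv,z,T))
E
```

```text
brown [ 0.5675 -0.2784  0.107 ]
blue [ 0.4356 -0.3015  0.107 ]
tray [ 0.5402 -0.0395  0.015 ]
button [0.4645 0.2968 0.135 ]
```

View pics/crop1.png

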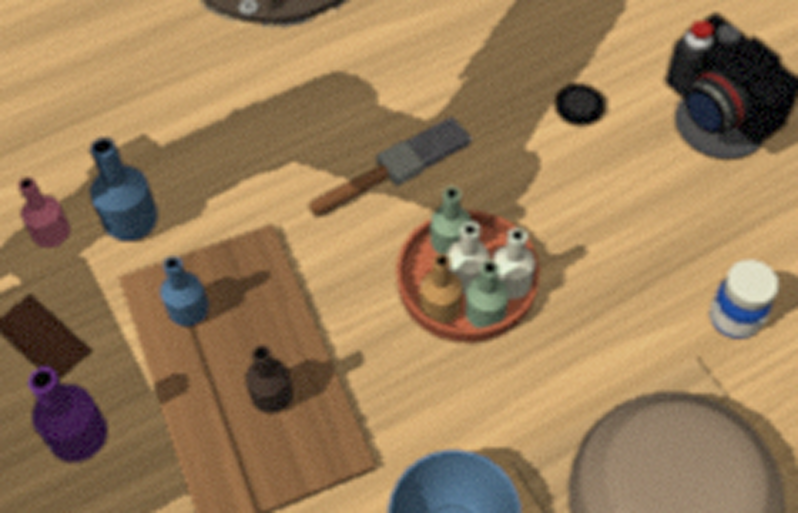

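Run:
```python
from h import *
T=camT('scene')
f=lambda u,v,z:onz('scene',(u/2.85+90,v/2.85+110),z,T)
print('blue',f(173,264,.107),'brown',f(262,354,.107),'btn',f(703,30,.135))
P=np.array([f(*m,.101) for m in [(470,231),(452,194),(517,236),(490,269),(442,262)]]);print(P)
d=P[1:]-P[0];print(np.hypot(d[:,0],d[:,1]),np.degrees(np.arctan2(d[:,1],d[:,0])))
# row for hover: target 0.56,-0.17,0.30 
Tt=toolT();print(Tt[:3,:3].T@(np.array([.50,-.29,.29])-Tt[:3,3]))
```

```text
blue [ 0.43   -0.3088  0.107 ] brown [ 0.5589 -0.2773  0.107 ] btn [0.4625 0.2971 0.135 ]
[[ 0.5375 -0.0418  0.101 ]
 [ 0.4908 -0.0343  0.101 ]
 [ 0.5657 -0.005   0.101 ]
 [ 0.5843 -0.0479  0.101 ]
 [ 0.5543 -0.0838  0.101 ]]
[0.0473 0.0463 0.0471 0.0452] [170.9073  52.5827  -7.4389 -68.2735]
[-0.3564  0.2197 -0.0639]
```

Confirmed: the smaller blue vase, at crop (183,293), stands on the board next to the dark brown one. The empty tray places point to 112° and -128° in world. Next I hover over the board.

Request:
carry_out([
  [-0.05, 0.03, -0.01, 0, 0, -0.07],
  [-0.1, 0.062, -0.02, 0, 0, -0.15],
  [-0.15, 0.092, -0.03, 0, 0, -0.22],
  [-0.2, 0.123, -0.04, 0, 0, -0.3],
  [-0.25, 0.154, -0.05, 0, 0, -0.38],
  [-0.3, 0.185, -0.06, 0, 0, -0.46],
  [-0.356, 0.22, -0.064, 0, 0, -0.52],
  [-0.356, 0.22, -0.064, 0, 0, -0.52],
], grip=0)

```text
clock: 1.15
tool_pos: [0.5017, -0.287, 0.2906]
orientation: [-180.0, 0.0, -128.1]
force: [-0.7, -0.1, -0.1]
opening: 0.0435
gripper_force: 0.0
```

Run:
```python
from h import *
o=telemetry.get_obs();print(o['clock'],o['tool_pos'],o['orientation'],o['opening'],o['joint_pos'])
T=camT('wrist');im=viewer.snapshot('wrist')[:,:,::-1]
np.save('pics/w1T.npy',T);cv2.imwrite('pics/w1.png',im)
for X in [(.43,-.309,.107),(.559,-.277,.107)]: print(proj('wrist',np.array(X),T))
```

```text
1.15 [ 0.5017 -0.287   0.2906] [-179.986     0.0339 -128.0915] 0.043469754366811504 [-10.4081   9.401   -6.0578  -0.0244 -74.5131 -27.6769]
[294.5416 109.5991]
[220.0863 203.185 ]
```

View pics/w1.png

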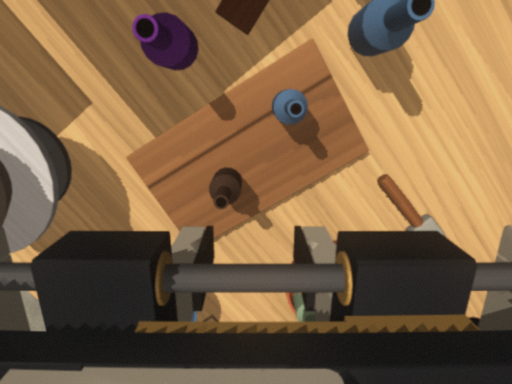

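Mouths show at (296,109) for blue and (221,203) for brown, matching the predictions.

Run:
```python
from h import *
T=np.load('pics/w1T.npy');im=cv2.imread('pics/w1.png')
a=onz('wrist',(296,108.5),.107,T);b=onz('wrist',(221,202.5),.107,T);print('blue',a,'brown',b)
t=toolT()
for p in(a,b): print(t[:3,:3].T@(np.array([*p[:2],.12])-t[:3,3]),t[:3,:3].T@(np.array([*p[:2],.073])-t[:3,3]))
```

```text
blue [ 0.4281 -0.309   0.107 ] brown [ 0.5576 -0.277   0.107 ]
[0.0614 0.0441 0.1704] [0.0614 0.0441 0.2174]
[-0.0438 -0.0379  0.1704] [-0.0438 -0.0379  0.2174]
```

Request:
carry_out([
  [-0.022, -0.019, 0.045, 0, 0, 0],
  [-0.044, -0.038, 0.09, 0, 0, 0],
  [-0.044, -0.038, 0.13, 0, 0, 0],
  [-0.044, -0.038, 0.16, 0, 0, 0],
  [-0.044, -0.038, 0.185, 0, 0, 0],
  [-0.044, -0.038, 0.205, 0, 0, 0],
  [-0.044, -0.038, 0.217, 0, 0, 0],
  [-0.044, -0.038, 0.217, 0, 0, 0],
])

```text
clock: 2.2
tool_pos: [0.5558, -0.2797, 0.0727]
orientation: [179.9, -0.1, -128.4]
force: [0.1, 0.0, 0.4]
opening: 0.0438
gripper_force: 0.0
```

Request:
carry_out([
  [0, 0, 0, 0, 0, 0],
  [0, 0, 0, 0, 0, 0],
  [0, 0, 0, 0, 0, 0],
  [0, 0, 0, 0, 0, 0],
  [0, 0, 0, 0, 0, 0],
  [0, 0, 0, 0, 0, 0],
  [0, 0, 0, 0, 0, 0],
], grip=-1)

```text
clock: 3.08
tool_pos: [0.5569, -0.2792, 0.074]
orientation: [-180.0, 0.0, -128.4]
force: [-1.5, 0.9, 5.6]
opening: 0.0166
gripper_force: 30.0
```

Request:
carry_out([
  [0, 0, -0.02, 0, 0, 0],
  [0, 0, -0.06, 0, 0, 0],
  [0, 0, -0.11, 0, 0, 0],
  [0, 0, -0.16, 0, 0, 0],
  [-0.02, 0.01, -0.2, 0, 0, 0],
  [-0.05, 0.03, -0.226, 0, 0, 0],
  [-0.09, 0.052, -0.226, 0, 0, 0],
  [-0.13, 0.075, -0.226, 0, 0, 0],
])

```text
clock: 4.08
tool_pos: [0.5785, -0.1294, 0.2992]
orientation: [180.0, 0.0, -128.4]
force: [0.3, -0.0, -1.5]
opening: 0.0168
gripper_force: 30.0
```

Request:
carry_out([
  [-0.04, 0.023, 0, 0, 0, 0],
  [-0.08, 0.046, 0, 0, 0, 0],
  [-0.11, 0.064, 0, 0, 0, 0],
  [-0.13, 0.075, 0, 0, 0, 0],
  [-0.14, 0.081, 0, 0, 0, 0],
  [-0.14, 0.081, 0, 0, 0, 0],
  [-0.14, 0.081, 0, 0, 0, 0],
])

```text
clock: 4.95
tool_pos: [0.6019, 0.0284, 0.2995]
orientation: [180.0, -0.0, -128.4]
force: [0.3, -0.3, -1.1]
opening: 0.0169
gripper_force: 30.0
```

Run:
```python
from h import *
o=telemetry.get_obs();print(o['clock'],o['tool_pos'],o['orientation'],o['opening'],o['force'],o['gripper_force'])
T=camT('wrist');np.save('pics/w2T.npy',T)
im=viewer.snapshot('wrist')[:,:,::-1];cv2.imwrite('pics/w2.png',im)
```

```text
4.95 [0.6019 0.0284 0.2995] [ 179.9965   -0.0153 -128.4334] 0.01692293832478926 [ 0.282  -0.312  -1.0996] 29.979708194732666
```

View pics/w2.png

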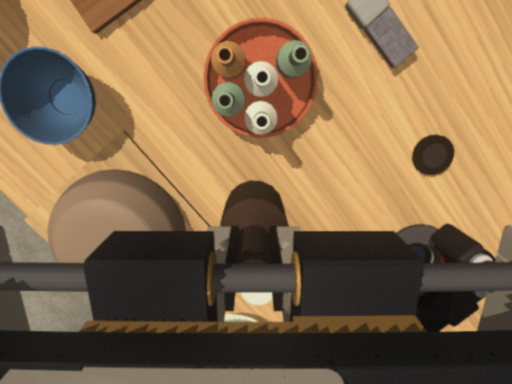

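Held upright. Tray mouths: ochre (225,54), green (300,58), middle (262,78), green (225,99), white (262,121). The empty places are near (263,38) and (298,100).

Run:
```python
from h import *
T=np.load('pics/w2T.npy');im=cv2.imread('pics/w2.png')
g=cv2.cvtColor(im,cv2.COLOR_BGR2GRAY);P=[]
for u,v in [(262,78),(300,58),(262,121),(225,99),(225,54)]:
    w=g[v-7:v+8,u-7:u+8].astype(float);k=np.clip(w.min()+35-w,0,None);yy,xx=np.mgrid[v-7:v+8,u-7:u+8]
    c=((k*xx).sum()/k.sum(),(k*yy).sum()/k.sum());P.append(onz('wrist',c,.101,T));print(c,P[-1])
P=np.array(P)[:,:2]
# fit: model angles 0, 60(=172),300(=52),240(=-8),180(=-68)
a=np.radians([172,52,-8,-68]);M=np.vstack([[0,0],.0465*np.c_[np.cos(a),np.sin(a)]])
U,S,V=np.linalg.svd((M-M.mean(0)).T@(P-P.mean(0)));Rr=(U@V).T;th=np.degrees(np.arctan2(Rr[1,0],Rr[0,0]));c=P.mean(0)-Rr@M.mean(0)
print('c',c,'dth',th,'res mm',1000*(P-(M@Rr.T+c)))
hsv=cv2.cvtColor(im,cv2.COLOR_BGR2HSV);m=((hsv[...,0]<9)&(hsv[...,1]>120)&(hsv[...,2]>60)).astype(np.uint8);m[150:]=0
pts=cv2.findNonZero(m);e=cv2.fitEllipse(cv2.convexHull(pts));print('rim',e,onz('wrist',e[0],.02,T))
t=toolT()
for b in (112,232):
    b=np.radians(b+th);q=c+.0465*np.array([np.cos(b),np.sin(b)]);print('place',q,t[:3,:3].T@(np.array([*q,.069])-t[:3,3]))
```

```text
(np.float64(261.70087463556854), np.float64(76.61516034985422)) [ 0.5361 -0.0412  0.101 ]
(np.float64(300.07131782945737), np.float64(54.24702842377261)) [ 0.4905 -0.0338  0.101 ]
(np.float64(261.40909090909093), np.float64(121.07070707070707)) [ 0.5653 -0.0044  0.101 ]
(np.float64(224.35089625203693), np.float64(100.07387289516566)) [ 0.5831 -0.0474  0.101 ]
(np.float64(224.21802841918296), np.float64(54.10301953818828)) [ 0.5531 -0.0835  0.101 ]
c [ 0.5364 -0.0407] dth -0.4816217111742078 res mm [[-0.3254 -0.5033]
 [ 0.0946  0.0548]
 [-0.0882 -0.1051]
 [ 0.6712  0.145 ]
 [-0.3522  0.4085]]
rim ((260.23681640625, 77.5304946899414), (111.45928192138672, 117.41845703125), 2.3693199157714844) [ 0.5342 -0.0433  0.02  ]
place [0.5194 0.0026] [0.0715 0.0487 0.2306]
place [ 0.5075 -0.0771] [0.1413 0.0085 0.2306]
```

Request:
carry_out([
  [0.03, 0.02, 0.02, 0, 0, 0],
  [0.055, 0.037, 0.04, 0, 0, 0],
  [0.07, 0.046, 0.06, 0, 0, 0],
  [0.0735, 0.0487, 0.08, 0, 0, 0],
  [0.0735, 0.0487, 0.1, 0, 0, 0],
  [0.0735, 0.0487, 0.12, 0, 0, 0],
  [0.0735, 0.0487, 0.13, 0, 0, 0],
  [0.0735, 0.0487, 0.13, 0, 0, 0],
])

```text
clock: 6.0
tool_pos: [0.518, 0.0014, 0.1693]
orientation: [180.0, -0.1, -128.4]
force: [0.6, 0.4, -0.9]
opening: 0.0169
gripper_force: 30.0
```

Run:
```python
from h import *
o=telemetry.get_obs();print(o['clock'],o['tool_pos'],o['orientation'],o['force'])
ims=[]
for n,X in(('scene',(.5194,.0026,.12)),('side',(.5194,.0026,.12))):
    u,v=proj(n,np.array(X),camT(n)).astype(int);im=viewer.snapshot(n)[:,:,::-1]
    ims.append(cv2.resize(im[v-50:v+50,max(u-65,0):u+65],(390,300),interpolation=cv2.INTER_CUBIC));print(n,u,v)
cv2.imwrite('pics/c3.png',np.hstack(ims))
```

```text
6.0 [0.518  0.0014 0.1693] [ 179.9745   -0.0536 -128.4257] [ 0.5929  0.3797 -0.9247]
scene 265 176
side 252 185
```

View pics/c3.png

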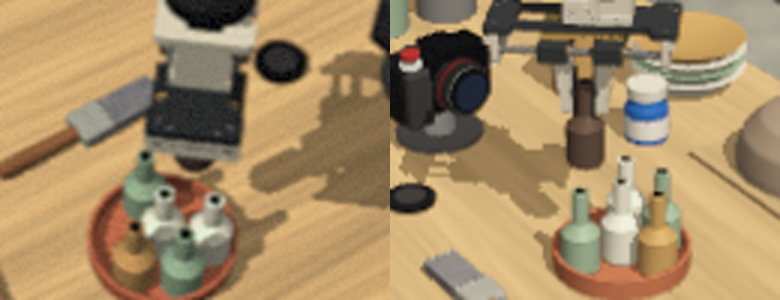

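The vase hangs upright over the 112° place (side crop 583,130), clear of its neighbours. Descending.

Request:
carry_out([
  [0, 0, 0.015, 0, 0, 0],
  [0, 0, 0.03, 0, 0, 0],
  [0, 0, 0.045, 0, 0, 0],
  [0, 0, 0.06, 0, 0, 0],
  [0, 0, 0.072, 0, 0, 0],
  [0, 0, 0.082, 0, 0, 0],
  [0, 0, 0.09, 0, 0, 0],
  [0, 0, 0.094, 0, 0, 0],
])

```text
clock: 7.1
tool_pos: [0.5182, 0.0019, 0.0751]
orientation: [180.0, -0.0, -128.4]
force: [0.1, 0.2, -0.6]
opening: 0.0166
gripper_force: 30.0
```

Request:
carry_out([
  [0, 0, 0.001, 0, 0, 0],
  [0, 0, 0.003, 0, 0, 0],
  [0, 0, 0.004, 0, 0, 0],
  [0, 0, 0.005, 0, 0, 0],
  [0, 0, 0.006, 0, 0, 0],
  [0, 0, 0.006, 0, 0, 0],
])

```text
clock: 7.85
tool_pos: [0.5182, 0.0019, 0.0695]
orientation: [180.0, -0.0, -128.4]
force: [-0.3, -0.3, -0.5]
opening: 0.0166
gripper_force: 30.0
```

Request:
carry_out([
  [0, 0, 0.001, 0, 0, 0],
  [0, 0, 0.002, 0, 0, 0],
  [0, 0, 0.002, 0, 0, 0],
])

```text
clock: 8.22
tool_pos: [0.5185, 0.002, 0.068]
orientation: [-180.0, 0.0, -128.4]
force: [-0.8, 0.8, 3.8]
opening: 0.0168
gripper_force: 30.0
```

Touching the floor. Release and rise.

Request:
carry_out([
  [0, 0, 0, 0, 0, 0],
  [0, 0, 0, 0, 0, 0],
  [0, 0, 0, 0, 0, 0],
  [0, 0, -0.01, 0, 0, 0],
  [0, 0, -0.03, 0, 0, 0],
  [0, 0, -0.06, 0, 0, 0],
  [0, 0, -0.1, 0, 0, 0],
  [0, 0, -0.15, 0, 0, 0],
], grip=-0.32)

```text
clock: 9.22
tool_pos: [0.5176, 0.0017, 0.219]
orientation: [180.0, -0.1, -128.4]
force: [1.5, -0.1, -0.2]
opening: 0.0296
gripper_force: 0.0
```

Run:
```python
from h import *
t=toolT();print(t[:3,3])
for z in(.2,.073): print(t[:3,:3].T@(np.array([.4285,-.309,z])-t[:3,3]))
u=onz('scene',(255,190),.1,camT('scene'))
```

```text
[0.5176 0.0017 0.219 ]
[ 0.2989 -0.1231  0.0192]
[ 0.2988 -0.1232  0.1462]
```

Request:
carry_out([
  [0.05, -0.02, 0, 0, 0, 0],
  [0.1, -0.041, 0, 0, 0, 0],
  [0.15, -0.062, 0, 0, 0, 0],
  [0.2, -0.082, 0, 0, 0, 0],
  [0.245, -0.1, 0, 0, 0, 0],
  [0.28, -0.115, 0, 0, 0, 0],
  [0.299, -0.123, 0, 0, 0, 0],
  [0.299, -0.123, 0, 0, 0, 0],
], grip=0)

```text
clock: 10.22
tool_pos: [0.4284, -0.3099, 0.218]
orientation: [-180.0, -0.0, -128.5]
force: [-0.2, 0.6, 0.0]
opening: 0.0442
gripper_force: 0.0
```

Run:
```python
from h import *
viewer.snapshot('side');viewer.snapshot('side');t=toolT();print(telemetry.get_obs()['opening'],t[:3,3],t[:3,:3].T@(np.array([.4285,-.309,.073])-t[:3,3]))
```

```text
0.0434831031438351 [ 0.4289 -0.3087  0.2179] [0.0005 0.0002 0.1449]
```

Request:
carry_out([
  [0, 0, 0.03, 0, 0, 0],
  [0, 0, 0.06, 0, 0, 0],
  [0, 0, 0.09, 0, 0, 0],
  [0, 0, 0.115, 0, 0, 0],
  [0, 0, 0.132, 0, 0, 0],
  [0, 0, 0.142, 0, 0, 0],
  [0, 0, 0.145, 0, 0, 0],
  [0, 0, 0.145, 0, 0, 0],
])

```text
clock: 11.32
tool_pos: [0.4294, -0.3087, 0.073]
orientation: [-180.0, 0.0, -128.4]
force: [0.5, -0.6, -0.5]
opening: 0.0439
gripper_force: 0.0
```

Request:
carry_out([
  [0, 0, 0, 0, 0, 0],
  [0, 0, 0, 0, 0, 0],
  [0, 0, 0, 0, 0, 0],
  [0, 0, 0, 0, 0, 0],
  [0, 0, 0, 0, 0, 0],
  [0, 0, 0, 0, 0, 0],
  [0, 0, 0, 0, 0, 0],
], grip=-1)

```text
clock: 12.2
tool_pos: [0.4291, -0.3088, 0.0727]
orientation: [-180.0, -0.0, -128.4]
force: [-0.1, -0.2, 3.3]
opening: 0.0165
gripper_force: 30.0
```

Request:
carry_out([
  [0, 0, -0.02, 0, 0, 0],
  [0, 0, -0.06, 0, 0, 0],
  [0, 0, -0.11, 0, 0, 0],
  [0, 0, -0.16, 0, 0, 0],
  [0, 0, -0.2, 0, 0, 0],
  [0, 0, -0.226, 0, 0, 0],
  [0, 0, -0.226, 0, 0, 0],
])

```text
clock: 13.08
tool_pos: [0.4298, -0.3091, 0.3003]
orientation: [-179.8, 0.1, -128.4]
force: [0.1, 0.8, -2.5]
opening: 0.017
gripper_force: 30.0
```

Run:
```python
from h import *
t=toolT();print(telemetry.get_obs()['opening'],t[:3,3])
for X in([.602,.0284,.2995],[.5075,-.0771,.17]):print(t[:3,:3].T@(np.array(X)-t[:3,3]))
```

```text
0.01697599015897533 [ 0.4298 -0.3091  0.3003]
[-0.3715  0.0745  0.001 ]
[-0.2299  0.0835  0.1303]
```

Request:
carry_out([
  [-0.04, 0.008, 0, 0, 0, 0],
  [-0.095, 0.019, 0, 0, 0, 0],
  [-0.15, 0.03, 0, 0, 0, 0],
  [-0.205, 0.041, 0, 0, 0, 0],
  [-0.26, 0.052, 0, 0, 0, 0],
  [-0.315, 0.063, 0, 0, 0, 0],
  [-0.355, 0.071, 0, 0, 0, 0],
  [-0.371, 0.0745, 0, 0, 0, 0],
])

```text
clock: 14.08
tool_pos: [0.6011, 0.0304, 0.2961]
orientation: [179.9, -0.1, -128.3]
force: [-0.9, -0.5, -1.2]
opening: 0.0168
gripper_force: 30.0
```

Request:
carry_out([
  [0, 0, 0, 0, 0, 0],
  [0, 0, 0, 0, 0, 0],
])

```text
clock: 14.32
tool_pos: [0.6004, 0.0275, 0.298]
orientation: [180.0, -0.1, -128.4]
force: [0.0, -1.4, -1.8]
opening: 0.017
gripper_force: 30.0
```

Run:
```python
from h import *
T=camT('wrist');t=toolT();im=viewer.snapshot('wrist')[:,:,::-1];cv2.imwrite('pics/w4.png',im)
print(t[:3,3])
g=cv2.cvtColor(im,cv2.COLOR_BGR2GRAY)
print('brown mouth expected px',proj('wrist',np.array([.5194,.0026,.101]),T))
print(t[:3,:3].T@(np.array([.5075,-.0771,.15])-t[:3,3]))
cv2.imwrite('pics/w4c.png',cv2.resize(im[0:170,180:350],(680,600 if 0 else 600),interpolation=cv2.INTER_CUBIC))
```

```text
[0.6004 0.0275 0.298 ]
brown mouth expected px [297.8162 101.4489]
[0.1396 0.0077 0.1481]
```

View pics/w4.png

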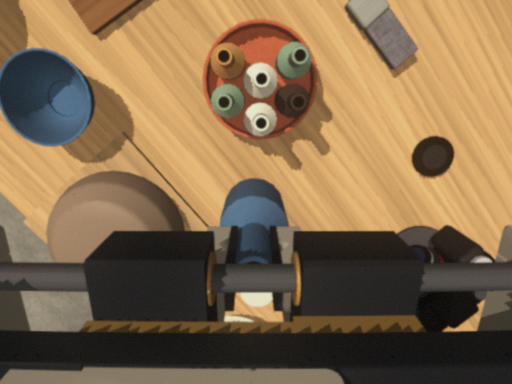

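Brown's mouth is at (297,101), as expected. Now the blue one goes over the other place.

Request:
carry_out([
  [0.035, 0.002, 0, 0, 0, 0],
  [0.075, 0.004, 0.01, 0, 0, 0],
  [0.11, 0.006, 0.04, 0, 0, 0],
  [0.132, 0.0075, 0.07, 0, 0, 0],
  [0.1395, 0.0077, 0.1, 0, 0, 0],
  [0.1395, 0.0077, 0.12, 0, 0, 0],
  [0.1395, 0.0077, 0.128, 0, 0, 0],
  [0.1395, 0.0077, 0.128, 0, 0, 0],
])

```text
clock: 15.38
tool_pos: [0.5082, -0.0768, 0.1707]
orientation: [-180.0, -0.0, -128.4]
force: [-0.5, 0.5, -1.0]
opening: 0.0168
gripper_force: 30.0
```

Run:
```python
from h import *
[viewer.snapshot('side') for _ in range(3)]
t=toolT();print(t[:3,3],t[:3,:3].T@(np.array([.5075,-.0771,.068])-t[:3,3]))
```

```text
[ 0.5089 -0.0763  0.1715] [0.0016 0.0008 0.1035]
```

Request:
carry_out([
  [0.001, 0.0005, 0.015, 0, 0, 0],
  [0.001, 0.0005, 0.03, 0, 0, 0],
  [0.001, 0.0005, 0.045, 0, 0, 0],
  [0.001, 0.0005, 0.06, 0, 0, 0],
  [0.001, 0.0005, 0.074, 0, 0, 0],
  [0.001, 0.0005, 0.085, 0, 0, 0],
  [0.001, 0.0005, 0.093, 0, 0, 0],
  [0.001, 0.0005, 0.098, 0, 0, 0],
])

```text
clock: 16.52
tool_pos: [0.5073, -0.0768, 0.0722]
orientation: [180.0, -0.0, -128.4]
force: [-0.3, -0.1, -1.9]
opening: 0.0168
gripper_force: 30.0
```

Request:
carry_out([
  [0, 0, 0.001, 0, 0, 0],
  [0, 0, 0.002, 0, 0, 0],
  [0, 0, 0.003, 0, 0, 0],
  [0, 0, 0.004, 0, 0, 0],
  [0, 0, 0.004, 0, 0, 0],
])

```text
clock: 17.15
tool_pos: [0.5073, -0.0768, 0.0686]
orientation: [-180.0, 0.0, -128.4]
force: [0.1, 0.9, -2.0]
opening: 0.0161
gripper_force: 30.0
```

Request:
carry_out([
  [0, 0, 0.001, 0, 0, 0],
  [0, 0, 0.002, 0, 0, 0],
  [0, 0, 0.002, 0, 0, 0],
])

```text
clock: 17.52
tool_pos: [0.5074, -0.0768, 0.0667]
orientation: [-180.0, 0.0, -128.4]
force: [-0.6, 0.1, 1.6]
opening: 0.017
gripper_force: 30.0
```

Request:
carry_out([
  [0, 0, 0, 0, 0, 0],
  [0, 0, 0, 0, 0, 0],
  [0, 0, 0, 0, 0, 0],
  [0, 0, -0.01, 0, 0, 0],
  [0, 0, -0.03, 0, 0, 0],
  [0, 0, -0.06, 0, 0, 0],
  [0, 0, -0.11, 0, 0, 0],
  [0, 0, -0.17, 0, 0, 0],
], grip=-0.32)

```text
clock: 18.52
tool_pos: [0.5066, -0.0769, 0.2383]
orientation: [180.0, -0.1, -128.4]
force: [2.1, 0.5, 0.0]
opening: 0.0299
gripper_force: 0.0
```

Run:
```python
from h import *
t=toolT();print(t[:3,3],t[:3,:3].T@(np.array([.515,.365,.28])-t[:3,3]))
```

```text
[ 0.5066 -0.0769  0.2383] [-0.3516  0.2678 -0.0419]
```

Request:
carry_out([
  [-0.043, 0.033, -0.02, 0, 0, 0],
  [-0.088, 0.067, -0.04, 0, 0, 0],
  [-0.133, 0.101, -0.042, 0, 0, 0],
  [-0.178, 0.135, -0.042, 0, 0, 0],
  [-0.223, 0.17, -0.042, 0, 0, 0],
  [-0.268, 0.204, -0.042, 0, 0, 0],
  [-0.313, 0.238, -0.042, 0, 0, 0],
  [-0.351, 0.268, -0.042, 0, 0, 0],
], grip=-1)

```text
clock: 19.52
tool_pos: [0.5149, 0.3668, 0.2793]
orientation: [-180.0, 0.0, -128.3]
force: [0.6, -0.2, 0.5]
opening: 0.0006
gripper_force: 0.0
```

Request:
carry_out([
  [0, 0, 0, 0, 0, 0],
  [0, 0, 0, 0, 0, 0],
  [0, 0, 0, 0, 0, 0],
])

```text
clock: 19.9
tool_pos: [0.5153, 0.3638, 0.2792]
orientation: [-180.0, 0.0, -128.4]
force: [1.0, 0.4, 0.2]
opening: 0.0006
gripper_force: 0.0
```

Run:
```python
from h import *
T=camT('wrist');t=toolT();im=viewer.snapshot('wrist')[:,:,::-1];cv2.imwrite('pics/w5.png',im);print(telemetry.get_obs()['clock'],t[:3,3])
sc=viewer.snapshot('scene')[:,:,::-1];sd=viewer.snapshot('side')[:,:,::-1]
for n,i,TT in(('wrist',im,T),('scene',sc,camT('scene')),('side',sd,camT('side'))):
    h=cv2.cvtColor(i,cv2.COLOR_BGR2HSV);m=(((h[...,0]<6)|(h[...,0]>174))&(h[...,1]>170)&(h[...,2]>110)).astype(np.uint8)
    k,l,s,c=cv2.connectedComponentsWithStats(m)
    for j in range(1,k):
        if s[j,4]>15: print(n,c[j],s[j],onz(n,c[j],.135,TT))
a=cv2.resize(im[0:240,140:400],(440,406));b=cv2.resize(sc[160:240,215:295],(400//2*2//1-40,406),interpolation=cv2.INTER_CUBIC)
cv2.imwrite('pics/c5.png',np.hstack([a,b]))
```

```text
19.95 [0.5153 0.3638 0.2792]
wrist [258.1906  83.4776] [247  72  24  24 446] [0.4585 0.2983 0.135 ]
wrist [206.3745 111.1319] [188  90  39  44 235] [0.5117 0.2875 0.135 ]
scene [336.     119.7778] [333 118   7   5  27] [0.459  0.2973 0.135 ]
side [193.4737 152.7368] [191 151   6   4  19] [0.4559 0.298  0.135 ]
```

View pics/c5.png

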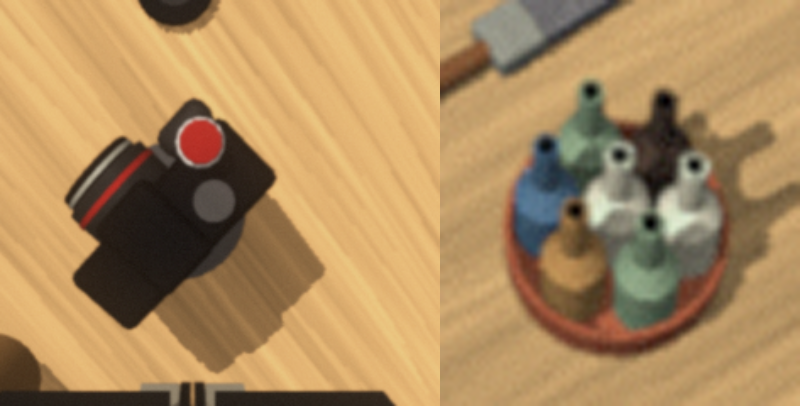

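All seven stand upright in a honeycomb. The red button is at wrist (258,83), which gives (0.4585, 0.298). Next I go above it.

Run:
```python
from h import *
t=toolT();print(t[:3,3],t[:3,:3].T@(np.array([.4585,.298,.150])-t[:3,3]))
```

```text
[0.5154 0.3639 0.2791] [0.0871 0.0036 0.1291]
```

Request:
carry_out([
  [0.035, 0.0015, 0.03, 0, 0, 0],
  [0.07, 0.003, 0.06, 0, 0, 0],
  [0.087, 0.0036, 0.085, 0, 0, 0],
  [0.087, 0.0036, 0.105, 0, 0, 0],
  [0.087, 0.0036, 0.12, 0, 0, 0],
  [0.087, 0.0036, 0.129, 0, 0, 0],
  [0.087, 0.0036, 0.129, 0, 0, 0],
  [0.087, 0.0036, 0.129, 0, 0, 0],
])

```text
clock: 21.05
tool_pos: [0.4588, 0.2992, 0.1501]
orientation: [-180.0, 0.0, -128.4]
force: [1.2, 0.1, -0.1]
opening: 0.0005
gripper_force: 0.0
```

Request:
carry_out([
  [0, 0, 0.002, 0, 0, 0],
  [0, 0, 0.004, 0, 0, 0],
  [0, 0, 0.007, 0, 0, 0],
  [0, 0, 0.009, 0, 0, 0],
  [0, 0, 0.011, 0, 0, 0],
  [0, 0, 0.013, 0, 0, 0],
  [0, 0, 0.013, 0, 0, 0],
  [0, 0, 0.013, 0, 0, 0],
])

```text
clock: 22.05
tool_pos: [0.4584, 0.2989, 0.1366]
orientation: [-180.0, 0.0, -128.4]
force: [-0.2, -0.4, -0.7]
opening: 0.0005
gripper_force: 0.0
```

Request:
carry_out([
  [0, 0, 0.001, 0, 0, 0],
  [0, 0, 0.002, 0, 0, 0],
  [0, 0, 0.003, 0, 0, 0],
  [0, 0, 0.003, 0, 0, 0],
])

```text
clock: 22.55
tool_pos: [0.4584, 0.2989, 0.1336]
orientation: [-180.0, 0.0, -128.4]
force: [-1.0, 0.5, 1.1]
opening: 0.0004
gripper_force: 0.7
```

Request:
carry_out([
  [0, 0, 0.001, 0, 0, 0],
  [0, 0, 0.001, 0, 0, 0],
])

```text
clock: 22.8
tool_pos: [0.4584, 0.2989, 0.1326]
orientation: [-180.0, 0.0, -128.4]
force: [-1.1, 0.2, 2.3]
opening: 0.0006
gripper_force: 0.9
```

Request:
carry_out([
  [0, 0, 0.001, 0, 0, 0],
  [0, 0, 0.001, 0, 0, 0],
])

```text
clock: 23.05
tool_pos: [0.4584, 0.2989, 0.1316]
orientation: [-180.0, 0.0, -128.4]
force: [-0.5, 0.2, 1.8]
opening: 0.0005
gripper_force: 0.8
```

Request:
carry_out([
  [0, 0, 0.0005, 0, 0, 0],
  [0, 0, 0.0005, 0, 0, 0],
])

```text
clock: 23.3
tool_pos: [0.4585, 0.2989, 0.1313]
orientation: [-180.0, 0.0, -128.4]
force: [-0.3, -1.0, 4.8]
opening: 0.0001
gripper_force: 2.1
```

Request:
carry_out([
  [0, 0, 0.0005, 0, 0, 0],
  [0, 0, 0.0005, 0, 0, 0],
])

```text
clock: 23.55
tool_pos: [0.4585, 0.2989, 0.1312]
orientation: [-180.0, 0.0, -128.4]
force: [-3.9, -0.3, 8.2]
opening: 0.0003
gripper_force: 3.9
```

At the click (the force steps up), but close to the second stage, so I ease back slightly and hold.

Request:
carry_out([
  [0, 0, -0.0004, 0, 0, 0],
  [0, 0, -0.0004, 0, 0, 0],
  [0, 0, -0.0004, 0, 0, 0],
  [0, 0, -0.0004, 0, 0, 0],
  [0, 0, -0.0004, 0, 0, 0],
  [0, 0, -0.0004, 0, 0, 0],
  [0, 0, -0.0004, 0, 0, 0],
  [0, 0, -0.0004, 0, 0, 0],
])

```text
clock: 24.55
tool_pos: [0.4585, 0.2989, 0.1312]
orientation: [-180.0, 0.0, -128.4]
force: [-1.9, -0.5, 6.7]
opening: 0.0007
gripper_force: 3.0
```

Run:
```python
from h import *
f=[]
for _ in range(2):
    s=viewer.snapshot('side')[:,:,::-1];f.append(telemetry.get_obs()['force'][2])
print(f,telemetry.get_obs()['clock'])
a=cv2.imread('pics/side0.png')[140:190,175:230]
cv2.imwrite('pics/c6.png',np.hstack([cv2.resize(i,(390,355),interpolation=cv2.INTER_CUBIC) for i in(a,s[140:190,175:230])]))
```

```text
[np.float64(6.3743517219135395), np.float64(5.8908794276426955)] 24.65
```

View pics/c6.png

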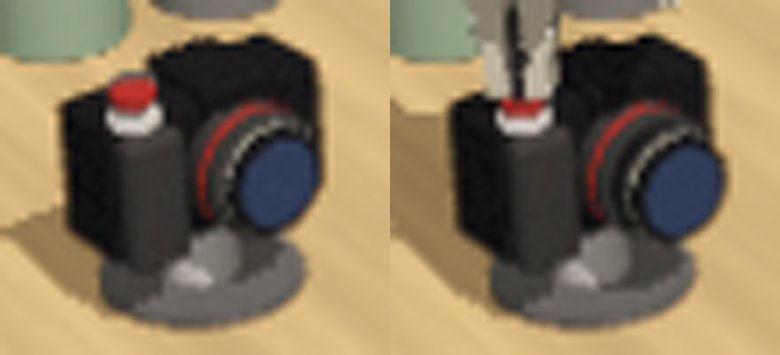

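The lens has moved out (front glass now at crop (680,188)). I hold one more second, then press home.

Request:
carry_out([
  [0, 0, 0, 0, 0, 0],
  [0, 0, 0, 0, 0, 0],
  [0, 0, 0, 0, 0, 0],
  [0, 0, 0, 0, 0, 0],
  [0, 0, 0, 0, 0, 0],
  [0, 0, 0, 0, 0, 0],
  [0, 0, 0, 0, 0, 0],
  [0, 0, 0, 0, 0, 0],
])

```text
clock: 25.65
tool_pos: [0.4585, 0.2989, 0.1312]
orientation: [-180.0, 0.0, -128.4]
force: [-2.3, 0.0, 6.7]
opening: 0.0004
gripper_force: 3.0
```

Request:
carry_out([
  [0, 0, 0.0015, 0, 0, 0],
  [0, 0, 0.003, 0, 0, 0],
  [0, 0, 0.0045, 0, 0, 0],
  [0, 0, 0.0055, 0, 0, 0],
  [0, 0, 0.006, 0, 0, 0],
  [0, 0, 0.006, 0, 0, 0],
  [0, 0, 0.006, 0, 0, 0],
])

```text
clock: 26.52
tool_pos: [0.4586, 0.299, 0.1269]
orientation: [-180.0, 0.1, -128.3]
force: [-6.9, -2.7, 20.2]
opening: 0.0004
gripper_force: 9.7
```

Fully home (4.3 mm further, 20 N against the stop). Let go.

Request:
carry_out([
  [0, 0, 0, 0, 0, 0],
  [0, 0, -0.003, 0, 0, 0],
  [0, 0, -0.008, 0, 0, 0],
  [0, 0, -0.02, 0, 0, 0],
  [0, 0, -0.05, 0, 0, 0],
  [0, 0, -0.09, 0, 0, 0],
  [0, 0, -0.12, 0, 0, 0],
  [0, 0, -0.12, 0, 0, 0],
])

```text
clock: 27.52
tool_pos: [0.4593, 0.2996, 0.2477]
orientation: [-180.0, 0.3, -128.4]
force: [0.4, -0.5, -0.3]
opening: 0.0003
gripper_force: 0.0
```

Run:
```python
from h import *
s=viewer.snapshot('scene')[:,:,::-1];cv2.imwrite('pics/f.png',s);print(telemetry.get_obs()['clock'],telemetry.get_obs()['tool_pos'])
```

```text
27.575 [0.4585 0.2991 0.246 ]
```

View pics/f.png

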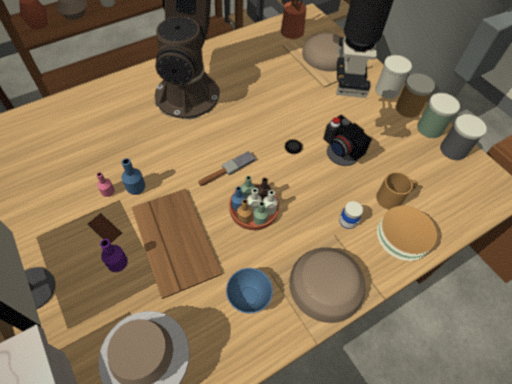

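All seven vases stand in the tray around (255,205), the board is empty, the button at (337,121) is up, and nothing else has moved.

```bash
python3 -c "from plant import workorder;print(workorder.close_job())"
```

```text
the job is handed in; nothing more can be done
None
```

I packed both vases upright into the tray's two empty places and took the photograph (half-press about 2 s with the lens run out, then fully home, then released), and handed the job in after about 28 s of robot time; no verdict was returned.

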